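# Sort corks, bung and stopper after the tasting

### The job

Sort what the tasting left about: both mushroom-shaped corks go into the slatted wooden crate, the grey metal bottle stopper goes into the blue-lined steel tray, standing upright, and the loose wooden bung goes into the bung rack. One of the corks has been stood in the rack by mistake among the bungs, and it fills the socket that the loose bung needs, so take it out first; leave the two bungs already in the rack in their sockets and do not disturb the candle.

Things in the scene. Friction and masses are not known exactly. Their poses are not given: they have to be found in the camera images.
- cork_in_rack: used champagne cork, mushroom-shaped, natural cork, 33 mm diameter, 48 high, standing upright in one of the three sockets of the bung rack (any one of them). Origin: centre of its underside; z up through it. About 15 g.
- cork_loose: the other used champagne cork, same look and size (33 mm diameter, 48 high), standing upright on the counter. Origin: centre of its underside; z up. About 15 g.
- bung_loose: turned pale beech barrel bung, a cone that narrows downward: 50 mm diameter at the top, 39 mm at the foot, 35 high, standing on the counter outside the rack. Origin: centre of its underside; z up. About 30 g.
- stopper: grey metal sparkling-wine stopper standing on the counter: round cap 33 mm diameter, 38 high, with two thin wings (each 4 mm thick, 2 to 22 mm above its foot) on its +y and -y sides, 47 mm over the wings. Grip the cap along its x axis, clear of the wings. Origin: centre of its underside; z up. About 70 g.
- cork_crate: fixed slatted crate of light wood, open on top, outside 120 (x) x 150 (y) x 45 mm high, walls 6 mm, inner floor 6 mm above the counter. For the corks. Origin: centre of its underside; x and y along its sides.
- stopper_tray: fixed shallow bright steel tray with a blue cloth lining and a wire handle at each y end, outside 120 (x) x 150 (y) x 30 mm high, walls 4 mm, inner floor 6 mm above the counter. For the stopper. Origin: centre of its underside; x and y along its sides.
- bung_rack: fixed dark wooden plank, 74 (x) x 200 (y) x 18 mm high, with a row of three round sockets, 54 mm diameter and 10 mm deep (socket floor 8 mm above the counter), centred at y = -64, 0 and +64 mm on its y axis. At the start they hold two bungs and one cork; there is room for fingers only on the two x sides of the row. Origin: centre of its underside.
- rack_bung_1: beech bung (same shape as the loose one) standing in a socket of the rack; to be left there. Origin: centre of its underside.
- rack_bung_2: second beech bung standing in a socket of the rack; to be left there. Origin: centre of its underside.
- candle: thick red candle, 56 mm diameter, 114 high, standing on the counter; a bystander, not to be disturbed. Origin: centre of its underside. It stands beside a fixed wooden cask (x 0.27 with its tap to 0.54, y -0.12 to 0.04, 0.20 m high) between the rack and the crate and tray: carry things over the cask.
Mind the look-alikes: they are no part of the job. What is shaped like the bung_loose but purple or turquoise is not meant.

How it is judged:
By the outcome, as a careful person would: the job done as asked, in the order asked, and still so for the second after the job is handed in, with the robot touching nothing.
It also fails if it takes over 138 s, if anything falls off the work surface, if the arm or the gripper's body presses on something with over 40 N, if the wrist force passes 120 N, or if a joint passes its speed limit or range.

### The arm

A 7-joint arm with a two-finger parallel gripper is mounted at the origin on the work surface; the furniture and walls round the work are solid. World frame = base frame: x ahead of the robot, y to its left, z up, the work surface at z = 0. Lengths are in m, angles in rad, forces in N, time in s.
With the tool pointing down it reaches from about 0.4 to 0.85 m from the base axis. Payload 10.4 kg.
Tool frame: the origin (TCP) lies at the very end of the fingers, on their centre line; the grasp point (between the pads) lies 19 mm behind it; z points along the fingers, y is the line along which they close (so a half turn about z gives the same grasp; the last joint's range is limited). The gripper opens to 85 mm and grips with 20 to 120 N. Pads are 22 mm wide; open, the fingers measure 114 mm over their backs; the gripper's body (76 mm by 85 mm) begins 54 mm behind the grasp point. The pads swing forward as they close: fully open they stand 13 mm farther back than shut.
Start: joints at [-1.154, 0.332, -0.065, 1.46, 0.022, 1.35, -0.088], TCP at [0.266, 0.566, 0.231] pointing down, gripper open.
Joint ranges: [-2.6, 2.6], [-0.5, 2.12], [-1.47, 1.34], [0.16, 2.42], [-1.27, 4.41], [0.06, 2.06], [-2.6, 2.6]. Speed limits (rad/s): [2.22, 2.22, 2.79, 2.79, 3.14, 3.14, 3.14].

### API

Orientations are given as a unit quaternion [w, x, y, z].
In Python, from station import monitor, cams, ticket gives the robot as it stands.
- The arm moves only by the tool arm_command, never from a script. Its argument "motion" is a list of rows, each a list of 5 numbers: the opening, from -1 (shut) to 1 (fully open), then the shift along the tool's x, y, z in mm, then the turn about the tool's z in degrees. A call has 1 to 8 rows; each row is the pose to reach, as a shift and turn from the pose commanded when the call began, along the tool's axes at that moment; what a row does not reach only later rows make up. A row lasts 1/12 s, in which the tool goes at most 41.7 mm and 7.16 degrees, less where a joint would pass 70% of its speed; a pose out of reach is approached as far as the arm can. A call with a gripper value outside its range is refused whole. The fingers move at their own pace and stop on an object; "force" is the grip in N (left out, the last holds). Time passes only in rows, so rows that repeat a pose let the fingers close. It gives the time, the measured TCP pose, the force, the opening and the grip force at its end, in the units of the state.
- monitor.sense(): the state, without advancing time (a new reading comes with each control period).
- cams.capture(name): name is "scene" or "side" or "wrist"; returns the picture (400x640x3 uint8, red, green, blue); there is no depth.
- cams.camera_params(name): a dict with "intrinsics" (3x3 intrinsics, pixels), "R" (3x3) and "t" (3): a world point X has camera coordinates R X + t. Camera axes: x right, y down, z forward; pixel columns grow to the right and rows downward; lengths in m; the calibration is good to about 2 mm. The wrist camera is an equidistant fisheye: a pixel r from the principal point sees the ray r / f radians off the axis. A picture is of the moment at which its call begins: read the wrist's pose just before it. camera_params takes no time and is no camera call; for the wrist camera it gives the pose at the moment of the call.
- ticket.finish_job(): hands the job in; it is judged then, once.
The state is a dict: "time_s": time; "joints": joint angles; "joint_velocities": joint speeds; "joint_efforts": joint torques, N m; "tcp_pos": TCP position; "ee_rot": TCP orientation; "force": force on the tool from outside, world axes, zero at the start; "ft_torque": the same for the moment, N m; "opening": opening from 0.0 (shut) to 1.0 (fully open); "gripper_force": force on a finger pad.
Only numpy, scipy, OpenCV 4.12 (cv2) and the standard library are available. Lean on these libraries where they do the work, as an engineer would, in place of code of your own. Each camera call takes 0.05 s, during which the arm holds its last target. There are 200 camera calls.

## Working session

There is one attempt and no reset: what is moved stays moved. The work goes in short steps, Python scripts to look and compute and a tool call to move; the robot and the scene stay as the last step left them, time stands still between calls to the robot, and variables do not carry over. Pictures are saved under pics/ and viewed, at most 14 in all, crops included, and the job is handed in when it is done.

Besides the shell and the picture viewer there is one more tool, called after ">>>" by a JSON object that holds its "name" and its "arguments", one argument or row to a line. arm_command: Moves the arm, as the interface text tells. Its arguments: {"type":"object","properties":{"motion":{"type":"array"},"force":{"type":"number"}},"required":["motion"]}

```bash
ls; mkdir -p pics; python3 - <<'E'
from station import monitor, cams
import cv2, numpy as np
s=monitor.sense(); print(s)
for n in ("scene","side","wrist"):
    p=cams.camera_params(n); print(n,{k:np.round(v,4).tolist() if not isinstance(v,str) else v for k,v in p.items()})
    cv2.imwrite(f"pics/{n}0.png",cams.capture(n)[:,:,::-1])
E
```

```text
pics
{'time_s': 0.0, 'joints': array([-1.15358337,  0.33289439, -0.06470605,  1.46098009,  0.02160035,
        1.34991743, -0.08847836]), 'joint_velocities': array([ 8.90951928e-04, -2.02692399e-04,  1.84338435e-03, -1.59548491e-03,
       -1.37116292e-03,  3.39595223e-04,  9.98645917e-05]), 'joint_efforts': array([-2.28807266e-06, -6.25449443e+01,  4.92583110e-02, -3.91619682e+01,
        1.61854934e-02,  9.80571087e-03, -1.56939814e-05]), 'tcp_pos': array([0.26593929, 0.56515598, 0.23048339]), 'ee_rot': array([-1.29693750e-04,  2.18114264e-01,  9.75922949e-01, -7.40545240e-04]), 'force': array([-0.28834508,  0.52351545, -0.02838196]), 'ft_torque': array([-0.01344423,  0.00625836, -0.01490989]), 'gripper_force': 0.0, 'opening': 0.9996249106769537}
scene {'intrinsics': [[408.4473, 0.0, 323.0434], [0.0, 408.4473, 204.8621], [0.0, 0.0, 1.0]], 'R': [[0.9743, -0.2245, 0.0177], [-0.1168, -0.571, -0.8126], [0.1925, 0.7896, -0.5826]], 't': [-0.415, 0.0418, 1.1836]}
side {'intrinsics': [[421.2693, 0.0, 315.7328], [0.0, 421.2693, 198.731], [0.0, 0.0, 1.0]], 'R': [[-0.9707, -0.2396, 0.0159], [-0.1305, 0.4705, -0.8727], [0.2016, -0.8492, -0.488]], 't': [0.3799, 0.1172, 1.419]}
wrist {'intrinsics': [[309.7069, 0.0, 320.3976], [0.0, 309.7069, 196.0232], [0.0, 0.0, 1.0]], 'R': [[0.4259, 0.9048, -0.0018], [0.8697, -0.4089, 0.2765], [0.2494, -0.1193, -0.961]], 't': [-0.6248, -0.0368, 0.3802]}
```

View pics/scene0.png

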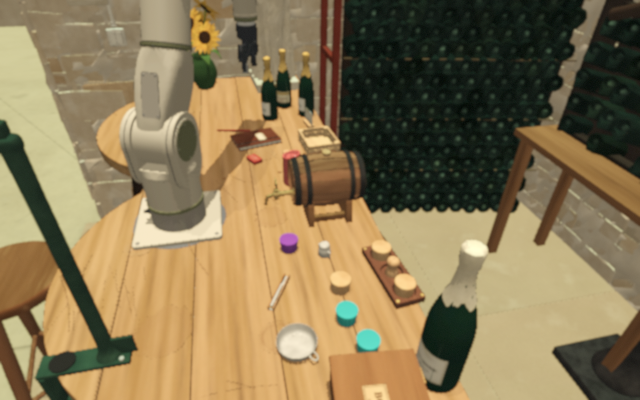

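View pics/side0.png

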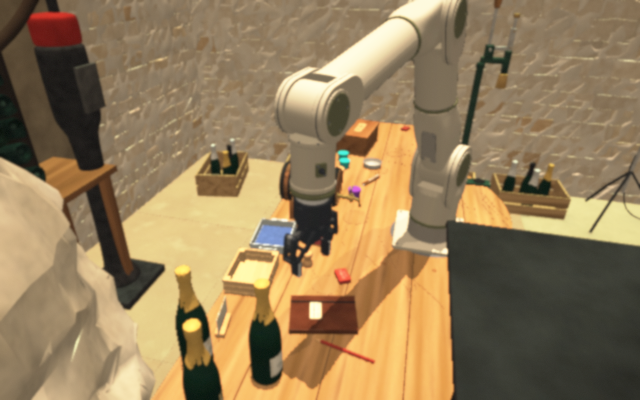

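The scene view shows the rack at (392,273), with bungs at (381,248) and (405,284) and the cork in the middle at (393,262). The loose beech bung is at (341,282), with the purple one at (289,243) and the turquoise ones at (347,313) and (368,341). The stopper is at (324,248) and the crate at (318,138). In the side view, the crate is at (251,270), the blue tray at (273,234), and probably the loose cork at (307,260).

```bash
cat > h.py <<'E'
from station import monitor, cams
import cv2, numpy as np
from scipy.spatial.transform import Rotation as Rn
def ray(n,u,v,p=None):
    p=p or cams.camera_params(n); K=p["intrinsics"]; x=(u-K[0,2])/K[0,0]; y=(v-K[1,2])/K[1,1]
    if n=="wrist":
        r=np.hypot(x,y); k=np.sin(r)/max(r,1e-9); d=np.array([x*k,y*k,np.cos(r)])
    else: d=np.array([x,y,1.])
    R=np.array(p["R"]); return -R.T@p["t"], R.T@d
def hit(n,u,v,z,p=None):
    o,d=ray(n,u,v,p); return o+d*(z-o[2])/d[2]
def proj(n,X,p=None):
    p=p or cams.camera_params(n); K=p["intrinsics"]; c=p["R"]@np.array(X)+p["t"]
    if n=="wrist":
        r=np.hypot(c[0],c[1]); th=np.arctan2(r,c[2]); q=c[:2]/max(r,1e-9)*th
    else: q=c[:2]/c[2]
    return q*K[0,0]+K[:2,2]
def shift(target,yawdir=None):
    """tool-frame shift (mm) from the measured TCP to the world target; with yawdir, turn (deg) so tool y lies on that world angle (mod 180)"""
    s=monitor.sense(); R=Rn.from_quat(np.roll(s["ee_rot"],-1)).as_matrix()
    d=R.T@(np.array(target)-s["tcp_pos"])*1e3
    ty=np.degrees(np.arctan2(R[1,1],R[0,1]))
    t=None if yawdir is None else -((yawdir-ty+90)%180-90)
    return np.round(d,1), t, np.round(ty,1)
E
python3 - <<'E'
from h import *
for nm,n,u,v,z in [("rack bungA","scene",381,244,.043),("rack bungB","scene",405,281,.043),("cork","scene",393,259,.05),("bung","scene",341,277,.035),("stopper","scene",324,243,.038),("crate","scene",318,130,.045),("candle","scene",291,157,.114),("purple","scene",289,239,.035),("tq1","scene",347,308,.035),("tq2","scene",369,337,.035),("crate","side",251,265,.045),("tray","side",273,234,.006),("corkL","side",307,254,.048),("handle","scene",280,290,.0)]:
    print(nm,n,np.round(hit(n,u,v,z),3))
print(shift([.5,.5,.2],90))
E
```

```text
rack bungA scene [ 0.516 -0.269  0.043]
rack bungB scene [ 0.526 -0.403  0.043]
cork scene [ 0.522 -0.335  0.05 ]
bung scene [ 0.387 -0.353  0.035]
stopper scene [ 0.375 -0.23   0.038]
crate scene [0.501 0.414 0.045]
candle scene [0.345 0.099 0.114]
purple scene [ 0.29  -0.192  0.035]
tq1 scene [ 0.376 -0.445  0.035]
tq2 scene [ 0.4   -0.526  0.035]
crate side [0.489 0.366 0.045]
tray side [0.5   0.148 0.006]
corkL side [0.349 0.279 0.048]
handle scene [ 0.245 -0.331  0.   ]
(array([-239.6,   40.6,   30.7]), np.float64(-25.194327442703894), np.float64(64.8))
```

View pics/wrist0.png

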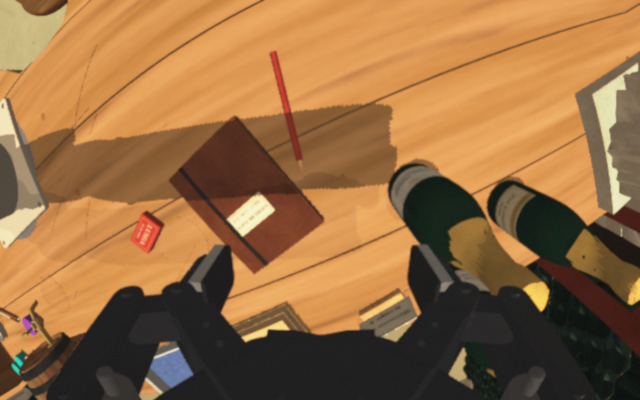

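>>> {"name": "arm_command", "arguments": {
  "motion": [
    [1, -40, -18, -11, 4],
    [1, -80, -35, -22, 8],
    [1, -120, -52, -33, 12],
    [1, -160, -70, -45, 16],
    [1, -200, -88, -56, 20],
    [1, -240, -105, -67, 24],
    [1, -280, -122, -78, 28],
    [1, -315, -137, -90, 30]
  ]
}}

```text
time_s: 0.82
tcp_pos: [0.4797, 0.3212, 0.3155]
ee_rot: [-0.0, 0.465, 0.885, -0.0]
force: [0.7, -0.2, 0.3]
opening: 0.998
gripper_force: 0.0
```

```bash
python3 - <<'E'
from h import *
s=monitor.sense();print(s["time_s"],s["tcp_pos"],s["joints"].round(2))
cv2.imwrite("pics/wrist1.png",cams.capture("wrist")[:,:,::-1])
p=cams.camera_params("wrist");np.savez("pics/w1.npz",**p)
print(-p["R"].T@p["t"]); print(shift([.5,-.1,.33],4),shift([.45,-.5,.25],4))
E
```

```text
0.8167 [0.47971894 0.32118007 0.31546915] [-0.83  0.19  0.18  1.46 -0.04  1.49 -0.04]
[0.44731859 0.37242159 0.4617182 ]
(array([-350.8, -219.3,  -11.1]), np.float64(29.917454159913007), np.float64(33.9)) (array([-654.5, -484.3,   69.2]), np.float64(29.917454159913007), np.float64(33.9))
```

View pics/wrist1.png

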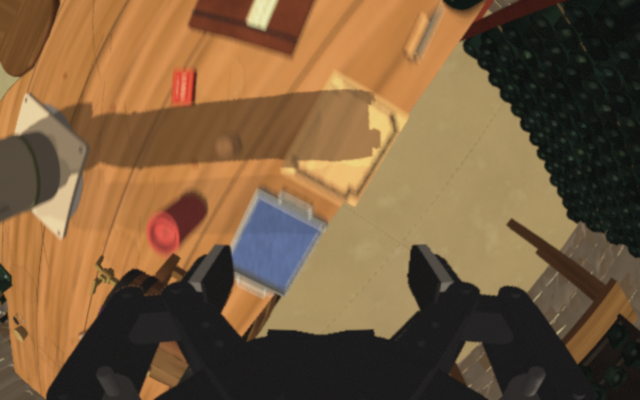

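The wrist view shows the loose cork in the arm's shadow at (228,145) and the crate with corners at about (336,70), (409,115), (350,204) and (284,168). The blue tray has its centre at about (276,241), and the candle is at (165,232).

```bash
python3 - <<'E'
from h import *
p=dict(np.load("pics/w1.npz"))
for n,u,v,z in [("corkL",228,145,.04),("candle",163,233,.114),("cr1",336,71,.045),("cr2",409,115,.045),("cr3",350,204,.045),("cr4",284,168,.045),("t1",261,188,.03),("t2",327,228,.03),("t3",284,295,.03)]:
    print(n,hit("wrist",u,v,z,p).round(3))
im=cv2.imread("pics/wrist1.png"); h=cv2.cvtColor(im,cv2.COLOR_BGR2HSV)
m=cv2.inRange(h,(100,90,60),(125,255,255)); m[300:]=0
c=max(cv2.findContours(m,0,2)[0],key=cv2.contourArea); r=cv2.minAreaRect(c); print(r)
q=np.array([hit("wrist",*x[0],.01,p)[:2] for x in c])*1000
print(cv2.minAreaRect(q.astype(np.float32)))
E
```

```text
corkL [0.367 0.26  0.04 ]
candle [0.358 0.128 0.114]
cr1 [0.437 0.426 0.045]
cr2 [0.552 0.435 0.045]
cr3 [0.557 0.285 0.045]
cr4 [0.452 0.277 0.045]
t1 [0.44 0.23 0.03]
t2 [0.555 0.232 0.03 ]
t3 [0.564 0.091 0.03 ]
((272.9100036621094, 244.32106018066406), (62.084007263183594, 64.55245971679688), 27.758541107177734)
((502.8302001953125, 150.27471923828125), (98.52015686035156, 117.47752380371094), 5.117267608642578)
```

>>> {"name": "arm_command", "arguments": {
  "motion": [
    [1, -35, -22, -2, 7],
    [1, -70, -44, -4, 14],
    [1, -105, -66, -6, 21],
    [1, -140, -88, -8, 28],
    [1, -175, -110, -10, 30],
    [1, -210, -131, -11, 30],
    [1, -245, -153, -11, 30],
    [1, -280, -175, -11, 30]
  ]
}}

```text
time_s: 1.53
tcp_pos: [0.4946, -0.0085, 0.3262]
ee_rot: [-0.0, 0.677, 0.736, 0.0]
force: [1.8, -0.2, -0.1]
opening: 0.998
gripper_force: 0.0
```

>>> {"name": "arm_command", "arguments": {
  "motion": [
    [1, -41, -5, 0, 0],
    [1, -82, -10, 0, 0],
    [1, -123, -15, 0, 0],
    [1, -164, -20, 0, 0],
    [1, -205, -30, 0, 0],
    [1, -246, -38, 5, 0],
    [1, -287, -45, 10, 0],
    [1, -328, -52, 15, 0]
  ]
}}

```text
time_s: 2.2
tcp_pos: [0.4704, -0.3381, 0.3112]
ee_rot: [0.0, 0.676, 0.736, 0.0]
force: [0.6, 0.8, -0.2]
opening: 0.999
gripper_force: 0.0
```

>>> {"name": "arm_command", "arguments": {
  "motion": [
    [1, -40, -5, 5, 0],
    [1, -80, -10, 10, 0],
    [1, -120, -15, 15, 0],
    [1, -160, -22, 20, 0],
    [1, -180, -28, 25, 0],
    [1, -180, -28, 30, 0],
    [1, -180, -28, 30, 0]
  ]
}}

```text
time_s: 2.78
tcp_pos: [0.4567, -0.5191, 0.2792]
ee_rot: [-0.001, 0.678, 0.735, -0.0]
force: [0.1, 0.7, 0.1]
opening: 0.998
gripper_force: 0.0
```

```bash
python3 - <<'E'
from h import *
s=monitor.sense();print(s["time_s"],s["tcp_pos"],s["joints"].round(2))
p=cams.camera_params("wrist");np.savez("pics/w2.npz",**p)
cv2.imwrite("pics/wrist2.png",cams.capture("wrist")[:,:,::-1])
for X in [(.522,-.335,.056),(.516,-.269,.043),(.387,-.353,.035),(.375,-.23,.038)]: print(proj("wrist",X,p).round())
E
```

```text
2.7833 [ 0.45669044 -0.51906513  0.27923619] [ 0.29  0.56  0.8   1.21 -0.39  1.52  1.11]
[388.  24.]
[384. -21.]
[275.  32.]
[276. -52.]
```

View pics/wrist2.png

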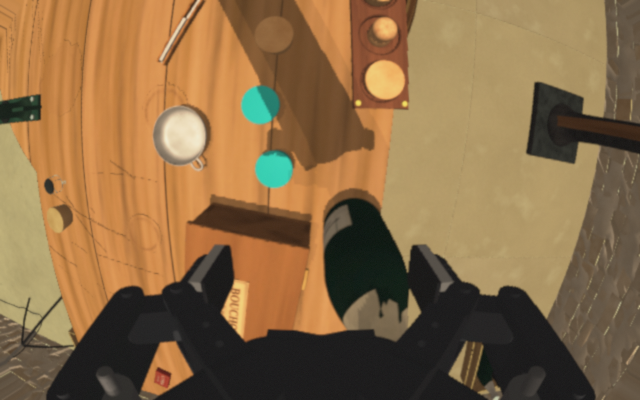

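The wrist view is too far south: the rack cork is at (384,30), the near rack bung at (385,79), the loose bung at (274,34), and turquoise ones at (260,104) and (274,169). I'll move back about 110 mm.

>>> {"name": "arm_command", "arguments": {
  "motion": [
    [1, 40, 0, 0, 0],
    [1, 80, 0, 0, 0],
    [1, 110, 0, 0, 0],
    [1, 110, 0, 0, 0],
    [1, 110, 0, 0, 0]
  ]
}}

```text
time_s: 3.25
tcp_pos: [0.4507, -0.4051, 0.2822]
ee_rot: [0.0, 0.675, 0.738, 0.002]
force: [-0.0, -0.3, -0.0]
opening: 0.998
gripper_force: 0.0
```

```bash
python3 - <<'E'
from h import *
s=monitor.sense();print(s["time_s"],s["tcp_pos"],s["joint_velocities"].round(3))
p=cams.camera_params("wrist");np.savez("pics/w3.npz",**p)
im=cams.capture("wrist")[:,:,::-1]
cv2.imwrite("pics/wrist3.png",im)
cv2.imwrite("pics/wrist3c.png",cv2.resize(im[0:200,200:460],(780,600),interpolation=cv2.INTER_CUBIC))
for X in [(.522,-.335,.056),(.516,-.269,.043),(.387,-.353,.035),(.375,-.23,.038)]: print(proj("wrist",X,p).round())
E
```

```text
3.25 [ 0.45071666 -0.40512938  0.28220432] [ 0.058  0.04   0.021 -0.037 -0.005 -0.002  0.018]
[384. 116.]
[382.  64.]
[273. 120.]
[271.  25.]
```

View pics/wrist3c.png

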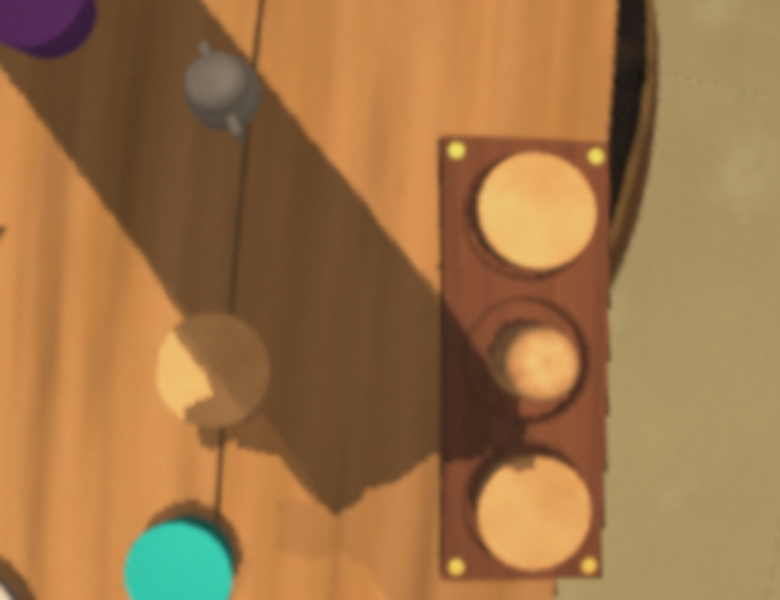

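Candidates for the loose bung: beech in the crop at (213,371), turquoise at (180,572), purple at (45,15), and the two rack bungs at (536,210) and (533,512). I choose the beech one. The rack cork, chosen as the narrow light top in the middle socket, is at (543,362). The stopper is at (217,88), with wings at (204,47) and (236,128).

```bash
python3 - <<'E'
from h import *
p=dict(np.load("pics/w3.npz"))
f=lambda u,v,z: hit("wrist",u/3+200,v/3,z,p).round(4)
for n,u,v,z in [("stop",217,85,.036),("w1",204,46,.022),("w2",236,130,.022),("bung",213,371,.035),("cork",543,362,.054),("rbA",536,210,.043),("rbB",533,512,.043),("c1",440,137,.018),("c2",610,143,.018),("c3",602,578,.018),("c4",441,578,.018),("socket",526,358,.018)]: print(n,f(u,v,z))
print(shift([.518,-.336,.1],None))
E
```

```text
stop [ 0.3763 -0.2345  0.036 ]
w1 [ 0.3661 -0.2125  0.022 ]
w2 [ 0.3841 -0.2513  0.022 ]
bung [ 0.3851 -0.3576  0.035 ]
cork [ 0.5195 -0.3407  0.054 ]
rbA [ 0.5123 -0.2778  0.043 ]
rbB [ 0.5252 -0.4045  0.043 ]
c1 [ 0.4719 -0.2465  0.018 ]
c2 [ 0.5473 -0.2381  0.018 ]
c3 [ 0.5676 -0.4368  0.018 ]
c4 [ 0.4921 -0.4436  0.018 ]
socket [ 0.5189 -0.3404  0.018 ]
(array([ 64.7,  73.6, 182.4]), None, np.float64(5.0))
```

```bash
python3 - <<'E'
from h import *
print(shift([.5192,-.3407,.026],5.8))
E
```

```text
(array([ 59.9,  74.2, 256.4]), np.float64(-0.7952279556530897), np.float64(5.0))
```

>>> {"name": "arm_command", "arguments": {
  "motion": [
    [1, 25, 32, 20, 0],
    [1, 50, 64, 40, -1],
    [1, 60, 74, 75, -1],
    [1, 60, 74, 115, -1],
    [1, 60, 74, 150, -1],
    [1, 60, 74, 175, -1],
    [1, 60, 74, 175, -1],
    [1, 60, 74, 175, -1]
  ]
}}

```text
time_s: 3.97
tcp_pos: [0.5169, -0.3433, 0.1061]
ee_rot: [-0.001, 0.671, 0.742, -0.001]
force: [0.5, -0.4, 0.8]
opening: 0.994
gripper_force: 0.0
```

```bash
python3 - <<'E'
from h import *
print(shift([.5192,-.3407,.026],5.8),monitor.sense()["joint_velocities"].round(3).max())
E
```

```text
(array([ 2.3,  2.7, 80.1]), np.float64(-0.056783284536834344), np.float64(5.7)) 0.023
```

>>> {"name": "arm_command", "arguments": {
  "motion": [
    [0.8, 2, 2, 30, 0],
    [0.8, 2, 2, 60, 0],
    [0.8, 2, 2, 80, 0],
    [0.8, 2, 2, 80, 0],
    [0.8, 2, 2, 80, 0]
  ]
}}

```text
time_s: 4.38
tcp_pos: [0.5199, -0.3415, 0.0282]
ee_rot: [0.001, 0.671, 0.742, 0.0]
force: [0.5, -0.6, 1.4]
opening: 0.9
gripper_force: 0.0
```

>>> {"name": "arm_command", "arguments": {
  "motion": [
    [-1, 0, 0, 0, 0],
    [-1, 0, 0, 0, 0],
    [-1, 0, 0, 0, 0],
    [-1, 0, 0, 0, 0],
    [-1, 0, 0, 0, 0],
    [-1, 0, 0, 0, 0],
    [-1, 0, 0, 0, 0],
    [-1, 0, 0, 0, 0]
  ],
  "force": 30
}}

```text
time_s: 5.05
tcp_pos: [0.5201, -0.3411, 0.0278]
ee_rot: [0.001, 0.67, 0.742, 0.0]
force: [-0.2, 0.1, 6.9]
opening: 0.334
gripper_force: 29.1
```

>>> {"name": "arm_command", "arguments": {
  "motion": [
    [-1, 0, 0, -20, 0],
    [-1, 0, 0, -60, 0],
    [-1, 0, 0, -100, 0],
    [-1, 0, 0, -140, 0],
    [-1, 0, 0, -180, 0],
    [-1, 0, 0, -220, 0],
    [-1, 0, 0, -260, 0],
    [-1, 0, 0, -300, 0]
  ]
}}

```text
time_s: 5.72
tcp_pos: [0.5187, -0.3403, 0.329]
ee_rot: [0.0, 0.671, 0.742, 0.0]
force: [0.9, 0.2, 0.3]
opening: 0.328
gripper_force: 29.7
```

>>> {"name": "arm_command", "arguments": {
  "motion": [
    [-1, 30, 2, 0, 0],
    [-1, 70, 5, 0, 0],
    [-1, 110, 8, 0, 0],
    [-1, 150, 10, 0, 0],
    [-1, 190, 13, 0, 0],
    [-1, 230, 16, 0, 0],
    [-1, 270, 19, 0, 0],
    [-1, 310, 22, 0, 0]
  ]
}}

```text
time_s: 6.38
tcp_pos: [0.5091, -0.0281, 0.327]
ee_rot: [0.0, 0.67, 0.742, 0.001]
force: [1.5, 0.1, -0.3]
opening: 0.329
gripper_force: 29.7
```

>>> {"name": "arm_command", "arguments": {
  "motion": [
    [-1, 40, 3, 0, 0],
    [-1, 80, 6, 0, 0],
    [-1, 120, 8, 0, 0],
    [-1, 160, 11, 0, 0],
    [-1, 200, 14, 0, 0],
    [-1, 240, 17, 20, 0],
    [-1, 280, 19, 40, 0],
    [-1, 320, 22, 60, 0]
  ]
}}

```text
time_s: 7.05
tcp_pos: [0.4992, 0.2841, 0.2705]
ee_rot: [-0.0, 0.671, 0.742, 0.001]
force: [0.7, -0.4, 0.8]
opening: 0.33
gripper_force: 29.7
```

>>> {"name": "arm_command", "arguments": {
  "motion": [
    [-1, 40, 3, 30, 0],
    [-1, 80, 6, 60, 0],
    [-1, 100, 7, 90, 0],
    [-1, 100, 7, 120, 0],
    [-1, 100, 7, 140, 0],
    [-1, 100, 7, 140, 0]
  ]
}}

```text
time_s: 7.55
tcp_pos: [0.4937, 0.3814, 0.1254]
ee_rot: [-0.0, 0.67, 0.742, -0.004]
force: [-0.5, -0.4, -0.6]
opening: 0.329
gripper_force: 29.7
```

```bash
python3 - <<'E'
from h import *
print(shift([.497,.392,.029],4),monitor.sense()["joint_velocities"].round(3).max(),monitor.sense()["joints"].round(2))
E
```

```text
(array([10.7,  4.9, 96.3]), np.float64(1.8769552128692055), np.float64(5.9)) 0.078 [-0.97  0.42  0.31  1.6  -0.13  1.15 -0.53]
```

>>> {"name": "arm_command", "arguments": {
  "motion": [
    [-1, 11, 5, 30, 2],
    [-1, 11, 5, 60, 2],
    [-1, 11, 5, 85, 2],
    [-1, 11, 5, 95, 2],
    [-1, 11, 5, 95, 2],
    [-1, 11, 5, 95, 2]
  ]
}}

```text
time_s: 8.05
tcp_pos: [0.5013, 0.3942, 0.0375]
ee_rot: [0.0, 0.684, 0.73, 0.001]
force: [0.2, -0.0, 1.0]
opening: 0.332
gripper_force: 29.7
```

>>> {"name": "arm_command", "arguments": {
  "motion": [
    [0.2, 0, 0, 0, 0],
    [0.2, 0, 0, 0, 0],
    [0.2, 0, 0, 0, 0],
    [0.2, 0, 0, 0, 0],
    [0.2, 0, 0, -30, 0],
    [0.2, 0, 0, -70, 0],
    [0.2, 0, 0, -110, 0],
    [0.2, 0, 0, -150, 0]
  ]
}}

```text
time_s: 8.72
tcp_pos: [0.5001, 0.3937, 0.1877]
ee_rot: [0.0, 0.683, 0.73, 0.0]
force: [0.5, 0.1, 0.4]
opening: 0.597
gripper_force: 0.0
```

```bash
python3 - <<'E'
from h import *
print(shift([.37,.19,.25],5),monitor.sense()["joint_velocities"].round(3).max())
E
```

```text
(array([-194.6, -143.2,  -62.3]), np.float64(-1.2128114393896254), np.float64(3.8)) 0.902
```

>>> {"name": "arm_command", "arguments": {
  "motion": [
    [1, -36, -12, -20, 0],
    [1, -74, -26, -40, 0],
    [1, -110, -40, -60, 0],
    [1, -148, -54, -60, 0],
    [1, -186, -68, -60, 0],
    [1, -226, -82, -60, 0],
    [1, -268, -98, -60, 0],
    [1, -268, -98, -60, 0]
  ]
}}

```text
time_s: 9.38
tcp_pos: [0.4193, 0.1139, 0.2462]
ee_rot: [-0.0, 0.686, 0.728, 0.001]
force: [0.8, -0.5, 0.3]
opening: 0.999
gripper_force: 0.0
```

```bash
python3 - <<'E'
from h import *
s=monitor.sense();print(s["time_s"],s["tcp_pos"],s["joint_velocities"].round(3).max())
p=cams.camera_params("wrist");np.savez("pics/w4.npz",**p)
im=cams.capture("wrist")[:,:,::-1]
cv2.imwrite("pics/wrist4.png",im)
cv2.imwrite("pics/wrist4c.png",cv2.resize(im[20:260,160:480],(800,600),interpolation=cv2.INTER_CUBIC))
E
```

```text
9.3833 [0.4193047  0.11391998 0.24615267] 0.05
```

View pics/wrist4c.png

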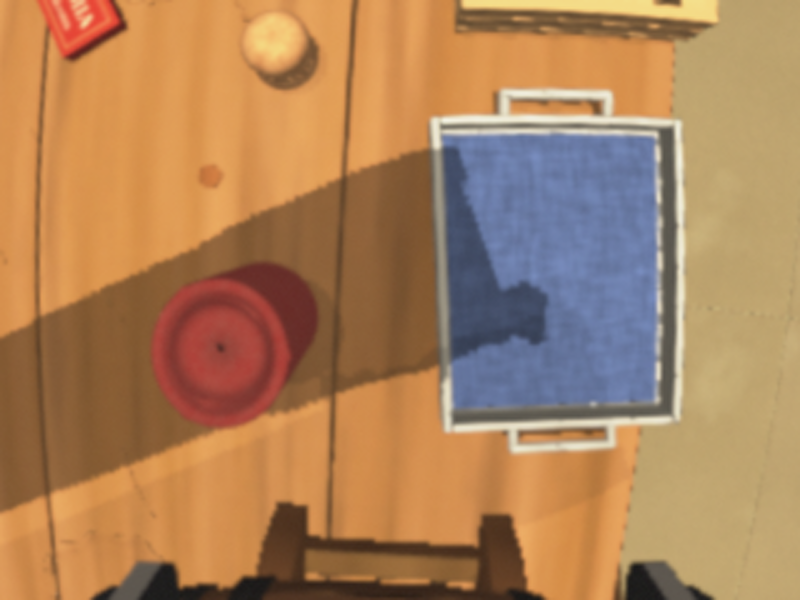

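The loose cork is in the crop at (275,43), the tray corners at (432,118), (682,121), (680,420) and (446,432), and the candle at (220,348). The crate's inside is out of view.

```bash
python3 - <<'E'
from h import *
p=dict(np.load("pics/w4.npz"))
f=lambda u,v,z: hit("wrist",u/2.5+160,v/2.5+20,z,p).round(4)
for n,u,v,z in [("cork",275,43,.044),("t1",432,118,.03),("t2",682,121,.03),("t3",680,420,.03),("t4",446,432,.03),("cr a",459,5,.045),("cr b",718,22,.045)]: print(n,f(u,v,z))
X=f(275,43,.044); print(shift([X[0],X[1],.1],3.8))
E
```

```text
cork [0.355  0.2646 0.044 ]
t1 [0.4269 0.2345 0.03  ]
t2 [0.546  0.2468 0.03  ]
t3 [0.5611 0.0998 0.03  ]
t4 [0.4433 0.0864 0.03  ]
cr a [0.4353 0.286  0.045 ]
cr b [0.5567 0.2959 0.045 ]
(array([152.4, -55.7, 146.6]), np.float64(-0.339900867992057), np.float64(3.5))
```

>>> {"name": "arm_command", "arguments": {
  "motion": [
    [1, 35, -15, 8, 0],
    [1, 70, -30, 15, 0],
    [1, 78, -34, 20, 0],
    [1, 78, -34, 20, 0],
    [1, 78, -34, 20, 0],
    [1, 78, -34, 20, 0]
  ]
}}

```text
time_s: 9.93
tcp_pos: [0.3818, 0.1951, 0.2259]
ee_rot: [0.0, 0.684, 0.73, 0.0]
force: [0.6, 0.5, 0.2]
opening: 0.997
gripper_force: 0.0
```

```bash
python3 - <<'E'
from h import *
s=monitor.sense();print(s["time_s"],s["tcp_pos"],s["joint_velocities"].round(3).max())
p=cams.camera_params("wrist");np.savez("pics/w5.npz",**p)
im=cams.capture("wrist")[:,:,::-1]
cv2.imwrite("pics/wrist5.png",im)
cv2.imwrite("pics/wrist5c.png",cv2.resize(im[0:240,200:520],(800,600),interpolation=cv2.INTER_CUBIC))
print(proj("wrist",(.355,.2646,.044),p))
E
```

```text
9.9333 [0.38182342 0.19510985 0.22593066] 0.009
[298.3335631  108.72646305]
```

View pics/wrist5c.png

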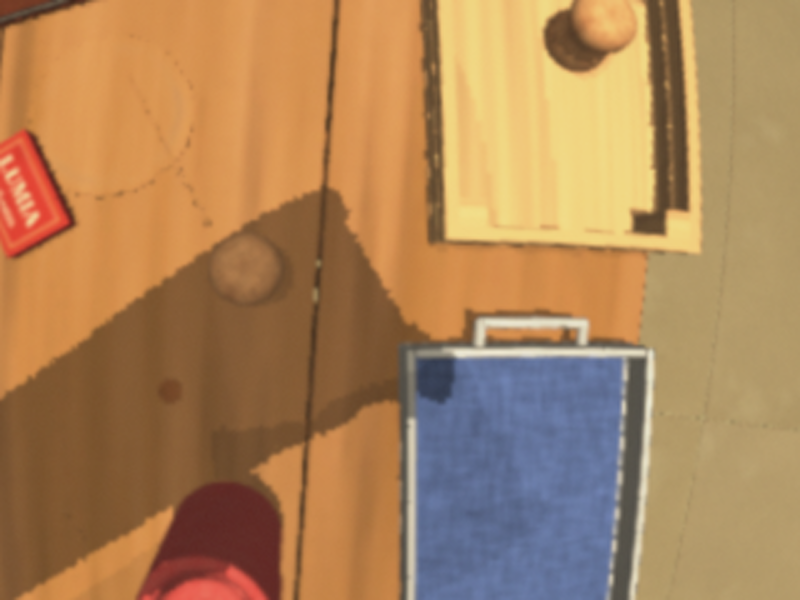

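Cork 1 stands upright in the crate. The loose cork is in the crop at (247,269), which matches the prediction.

```bash
python3 - <<'E'
from h import *
p=dict(np.load("pics/w5.npz"))
f=lambda u,v,z: hit("wrist",u/2.5+200,v/2.5,z,p).round(4)
for n,u,v,z in [("cork",247,269,.046),("cork1top",603,22,.05),("cr a",435,238,.045),("cr b",700,250,.045),("ta",402,346,.03),("tb",653,349,.03)]: print(n,f(u,v,z))
X=f(247,269,.046); print(shift([X[0],X[1],.022],3.8))
E
```

```text
cork [0.3556 0.2658 0.046 ]
cork1top [0.5003 0.3919 0.05  ]
cr a [0.4326 0.2848 0.045 ]
cr b [0.5565 0.2966 0.045 ]
ta [0.4244 0.2366 0.03  ]
tb [0.5449 0.2475 0.03  ]
(array([ 72.3, -21.8, 204. ]), np.float64(-0.08439545458791997), np.float64(3.7))
```

>>> {"name": "arm_command", "arguments": {
  "motion": [
    [1, 36, -11, 20, 0],
    [1, 72, -22, 40, 0],
    [1, 72, -22, 80, 0],
    [1, 72, -22, 120, 0],
    [1, 72, -22, 160, 0],
    [1, 72, -22, 190, 0],
    [1, 72, -22, 204, 0],
    [1, 72, -22, 204, 0]
  ]
}}

```text
time_s: 10.65
tcp_pos: [0.3536, 0.2639, 0.0189]
ee_rot: [0.0, 0.684, 0.73, -0.003]
force: [-0.0, -0.5, -0.1]
opening: 1.001
gripper_force: 0.0
```

>>> {"name": "arm_command", "arguments": {
  "motion": [
    [0.6, 0, 0, 0, 0],
    [-1, 0, 0, 0, 0],
    [-1, 0, 0, 0, 0],
    [-1, 0, 0, 0, 0],
    [-1, 0, 0, 0, 0],
    [-1, 0, 0, 0, 0],
    [-1, 0, 0, 0, 0],
    [-1, 0, 0, 0, 0]
  ]
}}

```text
time_s: 11.32
tcp_pos: [0.3551, 0.2669, 0.0227]
ee_rot: [-0.0, 0.683, 0.73, 0.001]
force: [-0.2, 0.0, 7.2]
opening: 0.319
gripper_force: 29.0
```

>>> {"name": "arm_command", "arguments": {
  "motion": [
    [-1, 0, 0, 0, 0],
    [-1, 0, 0, -20, 0],
    [-1, 0, 0, -60, 0],
    [-1, 0, 0, -95, 0],
    [-1, 0, 0, -100, 0],
    [-1, 0, 0, -100, 0]
  ]
}}

```text
time_s: 11.82
tcp_pos: [0.3557, 0.2674, 0.1244]
ee_rot: [-0.0, 0.683, 0.73, 0.003]
force: [0.1, -0.3, -1.0]
opening: 0.318
gripper_force: 29.6
```

```bash
python3 - <<'E'
from h import *
print(monitor.sense()["tcp_pos"],shift([.491,.33,.12],5),shift([.491,.33,.03],5))
E
```

```text
[0.35569389 0.26737231 0.12439054] (array([ 53.5, 139.1,   5.2]), np.float64(-1.197073711534884), np.float64(3.8)) (array([ 53.1, 138.8,  95.2]), np.float64(-1.197073711534884), np.float64(3.8))
```

>>> {"name": "arm_command", "arguments": {
  "motion": [
    [-1, 14, 37, 5, 0],
    [-1, 28, 74, 5, 0],
    [-1, 43, 110, 5, -1],
    [-1, 53, 139, 5, -1],
    [-1, 53, 139, 15, -1],
    [-1, 53, 139, 50, -1],
    [-1, 53, 139, 80, -1],
    [-1, 53, 139, 92, -1]
  ]
}}

```text
time_s: 12.48
tcp_pos: [0.4869, 0.3267, 0.0253]
ee_rot: [-0.001, 0.677, 0.736, -0.003]
force: [-10.9, -3.9, 40.0]
opening: 0.319
gripper_force: 34.3
```

>>> {"name": "arm_command", "arguments": {
  "motion": [
    [-1, 0, 0, 3, 0],
    [-1, 0, 0, 3, 0],
    [0.2, 0, 0, 3, 0],
    [0.2, 0, 0, 3, 0],
    [0.2, 0, 0, 3, 0],
    [0.2, 0, 0, 3, 0],
    [0.2, 0, 0, -30, 0],
    [0.2, 0, 0, -70, 0]
  ]
}}

```text
time_s: 13.15
tcp_pos: [0.4877, 0.3267, 0.0976]
ee_rot: [-0.0, 0.677, 0.736, -0.003]
force: [0.4, 0.5, 0.6]
opening: 0.601
gripper_force: 0.0
```

>>> {"name": "arm_command", "arguments": {
  "motion": [
    [0.2, 0, 0, -40, 0],
    [0.2, 0, 0, -80, 0],
    [0.2, -20, 0, -120, 0],
    [0.2, -55, 0, -150, 0],
    [0.2, -90, 0, -170, 0],
    [0.2, -130, 0, -190, 0],
    [1, -170, 0, -200, 0],
    [1, -200, 0, -200, 0]
  ]
}}

```text
time_s: 13.82
tcp_pos: [0.507, 0.1269, 0.3023]
ee_rot: [0.001, 0.677, 0.736, 0.002]
force: [0.7, -0.6, -0.1]
opening: 0.862
gripper_force: 0.0
```

```bash
python3 - <<'E'
from h import *
s=monitor.sense();print(s["time_s"],s["tcp_pos"])
p=cams.camera_params("wrist")
im=cams.capture("wrist")[:,:,::-1]
cv2.imwrite("pics/wrist6.png",im)
print(proj("wrist",(.491,.33,.05),p))
cv2.imwrite("pics/wrist6c.png",cv2.resize(im[0:200,260:480],None,fx=2,fy=2))
print(shift([.45,-.10,.33],15))
E
```

```text
13.8167 [0.50701361 0.12687526 0.30228736]
[319.98610378   8.97771484]
(array([-213.2,  -74. ,  -28. ]), np.float64(-10.763734273636118), np.float64(4.2))
```

View pics/wrist6c.png

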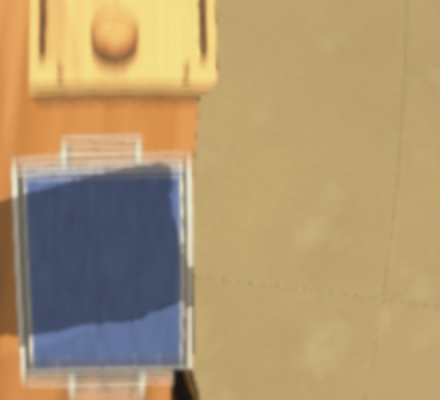

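Both corks are upright in the crate. Next is the stopper.

>>> {"name": "arm_command", "arguments": {
  "motion": [
    [1, -30, -9, -10, -3],
    [1, -65, -20, -20, -6],
    [1, -100, -32, -28, -9],
    [1, -135, -45, -28, -12],
    [1, -170, -58, -28, -15],
    [1, -205, -71, -28, -18],
    [1, -240, -84, -28, -21],
    [1, -275, -97, -28, -21]
  ]
}}

```text
time_s: 14.53
tcp_pos: [0.4318, -0.1549, 0.3276]
ee_rot: [0.0, 0.53, 0.848, 0.001]
force: [-0.2, -0.9, -0.2]
opening: 0.999
gripper_force: 0.0
```

```bash
python3 - <<'E'
from h import *
s=monitor.sense();print(s["time_s"],s["tcp_pos"],s["joints"].round(2))
print(shift([.38,-.31,.25],25),shift([.3755,-.233,.12],25))
E
```

```text
14.5333 [ 0.43179008 -0.15487319  0.327551  ] [-0.55 -0.15  0.72  1.75  0.1   1.51  0.61]
(array([-116.8, -114.6,   77.4]), np.float64(0.990016503818623), np.float64(26.0)) (array([-45.7, -85. , 207.5]), np.float64(0.990016503818623), np.float64(26.0))
```

>>> {"name": "arm_command", "arguments": {
  "motion": [
    [1, -33, -24, 20, 0],
    [1, -66, -48, 40, 0],
    [1, -100, -73, 60, 0],
    [1, -135, -99, 80, 0],
    [1, -135, -99, 90, 0],
    [1, -135, -99, 90, 0],
    [1, -135, -99, 90, 0]
  ]
}}

```text
time_s: 15.12
tcp_pos: [0.4015, -0.3183, 0.2368]
ee_rot: [-0.001, 0.533, 0.846, -0.001]
force: [0.2, 1.6, 1.5]
opening: 1.002
gripper_force: 0.0
```

```bash
python3 - <<'E'
from h import *
s=monitor.sense();print(s["time_s"],s["tcp_pos"],s["joint_velocities"].round(3).max())
p=cams.camera_params("wrist");np.savez("pics/w7.npz",**p)
im=cams.capture("wrist")[:,:,::-1]
cv2.imwrite("pics/wrist7.png",im)
u,v=proj("wrist",(.3755,-.233,.03),p).round().astype(int);print(u,v,proj("wrist",(.385,-.3576,.035),p))
a,b=max(v-60,0),max(u-80,0); print(b,a)
cv2.imwrite("pics/wrist7c.png",cv2.resize(im[a:a+120,b:b+160],None,fx=5,fy=5,interpolation=cv2.INTER_CUBIC))
E
```

```text
15.1167 [ 0.40145947 -0.31828033  0.23681484] 0.013
332 94 [292.84730036 195.28618838]
252 34
```

View pics/wrist7c.png

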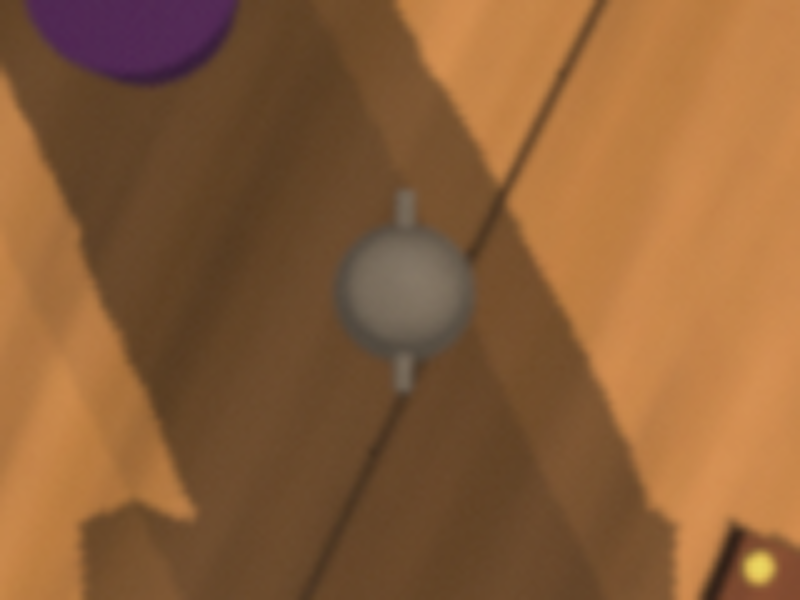

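The stopper is centred in the crop at (404,290). Its wings at (405,190) and (403,393) run straight along tool x, so the yaw is right.

```bash
python3 - <<'E'
from h import *
p=dict(np.load("pics/w7.npz"))
f=lambda u,v,z: hit("wrist",u/5+252,v/5+34,z,p).round(4)
a,b=f(405,190,.022),f(403,393,.022);print(f(404,290,.034),(a+b)/2,np.degrees(np.arctan2(*(a-b)[[1,0]]))-90)
X=(f(404,290,.034)+(a+b)/2)/2; print(X,shift([X[0],X[1],.014],25.5))
E
```

```text
[ 0.3752 -0.2314  0.034 ] [ 0.3754  -0.23085  0.022  ] 25.31732901078574
[ 0.3753   -0.231125  0.028   ] (array([ 89.5,  13.2, 223.6]), np.float64(0.2825352441932125), np.float64(25.8))
```

>>> {"name": "arm_command", "arguments": {
  "motion": [
    [1, 40, 6, 0, 0],
    [1, 80, 12, 10, 0],
    [1, 89, 13, 45, 0],
    [1, 89, 13, 85, 0],
    [1, 89, 13, 125, 0],
    [1, 89, 13, 160, 0],
    [1, 89, 13, 180, 0],
    [1, 89, 13, 180, 0]
  ]
}}

```text
time_s: 15.83
tcp_pos: [0.3741, -0.2298, 0.0549]
ee_rot: [-0.002, 0.53, 0.848, -0.001]
force: [-0.7, 0.6, -0.4]
opening: 0.998
gripper_force: 0.0
```

>>> {"name": "arm_command", "arguments": {
  "motion": [
    [1, 0, 0, 20, 0],
    [1, 0, 0, 35, 0],
    [1, 0, 0, 43, 0],
    [1, 0, 0, 43, 0],
    [1, 0, 0, 43, 0]
  ]
}}

```text
time_s: 16.25
tcp_pos: [0.3762, -0.2319, 0.0157]
ee_rot: [0.0, 0.531, 0.847, 0.0]
force: [0.2, -0.5, -0.1]
opening: 1.003
gripper_force: 0.0
```

```bash
python3 - <<'E'
from h import *
print(shift([.3753,-.2311,.014],25.5),monitor.sense()["joint_velocities"].round(3).max())
E
```

```text
(array([ 1.2, -0.5,  1.7]), np.float64(0.3413261131116343), np.float64(25.8)) 0.017
```

>>> {"name": "arm_command", "arguments": {
  "motion": [
    [-1, 1, 0, 0, 0],
    [-1, 1, 0, 0, 0],
    [-1, 1, 0, 0, 0],
    [-1, 1, 0, 0, 0],
    [-1, 1, 0, 0, 0],
    [-1, 1, 0, 0, 0],
    [-1, 1, 0, 0, 0],
    [-1, 1, 0, 0, 0]
  ],
  "force": 45
}}

```text
time_s: 16.92
tcp_pos: [0.375, -0.2313, 0.0151]
ee_rot: [-0.0, 0.532, 0.847, 0.0]
force: [-3.5, 1.3, 12.6]
opening: 0.321
gripper_force: 43.7
```

>>> {"name": "arm_command", "arguments": {
  "motion": [
    [-1, 0, 0, -15, 0],
    [-1, 0, 0, -50, 0],
    [-1, 0, 0, -90, 0],
    [-1, 0, 0, -130, 0],
    [-1, 0, 0, -170, 0],
    [-1, 0, 0, -210, 0],
    [-1, 0, 0, -250, 0],
    [-1, 0, 0, -290, 0]
  ]
}}

```text
time_s: 17.58
tcp_pos: [0.3741, -0.2314, 0.3067]
ee_rot: [0.0, 0.532, 0.847, 0.001]
force: [1.4, -0.3, -0.6]
opening: 0.32
gripper_force: 44.7
```

```bash
python3 - <<'E'
from h import *
print(monitor.sense()["joint_velocities"].round(3).max(),shift([.45,-.04,.33],15),shift([.4925,.167,.2],6))
E
```

```text
1.036 (array([139.4, 151.6, -22.9]), np.float64(10.769405770622399), np.float64(25.8)) (array([307.2, 279.6, 107.4]), np.float64(19.7694057706224), np.float64(25.8))
```

>>> {"name": "arm_command", "arguments": {
  "motion": [
    [-1, 25, 22, -15, 0],
    [-1, 54, 49, -23, 3],
    [-1, 83, 76, -23, 6],
    [-1, 112, 102, -23, 9],
    [-1, 141, 128, -23, 12],
    [-1, 170, 155, -23, 15],
    [-1, 200, 182, -23, 18],
    [-1, 229, 208, -23, 20]
  ]
}}

```text
time_s: 18.25
tcp_pos: [0.4625, 0.0673, 0.3274]
ee_rot: [-0.0, 0.672, 0.741, 0.0]
force: [0.9, 0.4, 0.1]
opening: 0.322
gripper_force: 44.7
```

```bash
python3 - <<'E'
from h import *
print(monitor.sense()["tcp_pos"],monitor.sense()["opening"],monitor.sense()["joint_velocities"].round(3).max(),shift([.4925,.167,.06],6))
E
```

```text
[0.46253915 0.06733154 0.32738029] 0.3216318211206264 0.532 (array([ 96.2,  39.6, 267.4]), np.float64(-0.38065587070032336), np.float64(5.6))
```

>>> {"name": "arm_command", "arguments": {
  "motion": [
    [-1, 37, 15, 10, 0],
    [-1, 74, 30, 30, 0],
    [-1, 95, 39, 65, 0],
    [-1, 95, 39, 105, 0],
    [-1, 95, 39, 145, 0],
    [-1, 95, 39, 185, 0],
    [-1, 95, 39, 225, 0],
    [-1, 95, 39, 250, 0]
  ]
}}

```text
time_s: 18.92
tcp_pos: [0.4896, 0.1629, 0.0737]
ee_rot: [-0.001, 0.67, 0.742, -0.002]
force: [-0.5, -0.2, -1.0]
opening: 0.321
gripper_force: 44.7
```

>>> {"name": "arm_command", "arguments": {
  "motion": [
    [-1, 0, 0, 8, 0],
    [-1, 0, 0, 14, 0],
    [-1, 0, 0, 14, 0],
    [-1, 0, 0, 14, 0]
  ]
}}

```text
time_s: 19.25
tcp_pos: [0.4927, 0.1643, 0.0651]
ee_rot: [0.0, 0.67, 0.742, 0.001]
force: [0.2, 0.9, -0.5]
opening: 0.318
gripper_force: 44.7
```

```bash
python3 - <<'E'
from h import *
print(monitor.sense()["joint_velocities"].round(3).max(),shift([.4925,.167,.022],6))
E
```

```text
0.002 (array([ 2.6,  0. , 43.1]), np.float64(-0.2031837768104765), np.float64(5.8))
```

>>> {"name": "arm_command", "arguments": {
  "motion": [
    [-1, 2, 0, 15, 0],
    [-1, 2, 0, 30, 0],
    [-1, 2, 0, 38, 0],
    [-1, 2, 0, 42, 0],
    [-1, 2, 0, 42, 0],
    [-1, 2, 0, 42, 0]
  ]
}}

```text
time_s: 19.75
tcp_pos: [0.492, 0.1661, 0.0224]
ee_rot: [0.0, 0.67, 0.742, 0.001]
force: [-0.2, 0.3, -0.6]
opening: 0.321
gripper_force: 44.7
```

>>> {"name": "arm_command", "arguments": {
  "motion": [
    [-1, 0, 0, 1, 0],
    [-1, 0, 0, 1, 0],
    [0.1, 0, 0, 1, 0],
    [0.1, 0, 0, 1, 0],
    [0.1, 0, 0, 1, 0],
    [0.1, 0, 0, 1, 0],
    [0.1, 0, 0, -10, 0],
    [0.1, 0, 0, -40, 0]
  ]
}}

```text
time_s: 20.42
tcp_pos: [0.4891, 0.1649, 0.0594]
ee_rot: [-0.001, 0.67, 0.742, -0.003]
force: [-0.2, 0.2, -0.5]
opening: 0.551
gripper_force: 0.0
```

>>> {"name": "arm_command", "arguments": {
  "motion": [
    [0.1, 0, 0, -40, 0],
    [0.1, 0, 0, -80, 0],
    [0.1, 0, 0, -120, 0],
    [0.1, 0, 0, -160, 0],
    [0.1, 0, 0, -200, 0],
    [0.1, -25, 0, -230, 0],
    [1, -60, 0, -255, 0],
    [1, -100, 0, -265, 0]
  ]
}}

```text
time_s: 21.08
tcp_pos: [0.5019, 0.0675, 0.3308]
ee_rot: [0.001, 0.669, 0.743, 0.002]
force: [0.9, 0.2, -0.4]
opening: 0.815
gripper_force: 0.0
```

```bash
python3 - <<'E'
from h import *
s=monitor.sense();print(s["time_s"],s["tcp_pos"])
p=cams.camera_params("wrist")
im=cams.capture("wrist")[:,:,::-1]
u,v=proj("wrist",(.4925,.167,.03),p).round().astype(int);print(u,v)
b=max(v-90,0)
cv2.imwrite("pics/wrist8c.png",cv2.resize(im[b:b+180,u-100:u+100],None,fx=2.5,fy=2.5))
print(shift([.46,-.22,.33],6),shift([.40,-.35,.25],6))
E
```

```text
21.0833 [0.50194312 0.06754201 0.33077862]
320 89
(array([-271.7,  -68.7,    1.6]), np.float64(-0.6865009312620458), np.float64(5.3)) (array([-395.6, -141. ,   81.1]), np.float64(-0.6865009312620458), np.float64(5.3))
```

View pics/wrist8c.png

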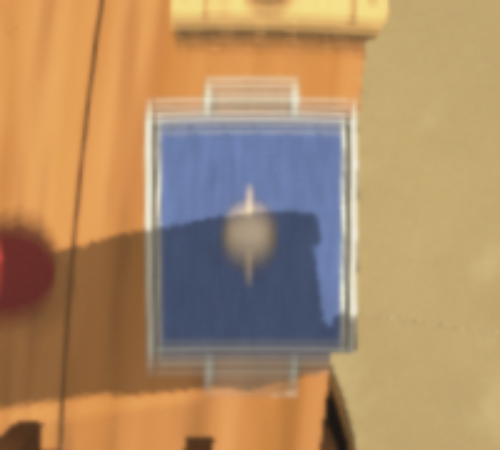

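The stopper stands upright in the tray with its wings visible. I'm checking the bung position in the earlier picture while travelling back.

>>> {"name": "arm_command", "arguments": {
  "motion": [
    [1, -38, -9, 0, 0],
    [1, -76, -18, 0, 0],
    [1, -114, -28, 0, 0],
    [1, -152, -38, 0, 0],
    [1, -190, -48, 0, 0],
    [1, -228, -58, 0, 0],
    [1, -268, -70, 10, 0],
    [1, -305, -85, 20, 0]
  ]
}}

```text
time_s: 21.8
tcp_pos: [0.4474, -0.246, 0.3072]
ee_rot: [0.001, 0.67, 0.742, 0.001]
force: [1.2, -1.0, -0.5]
opening: 0.999
gripper_force: 0.0
```

```bash
python3 - <<'E'
from h import *
im=cv2.imread("pics/wrist7.png")
cv2.imwrite("pics/wrist7b.png",cv2.resize(im[140:260,220:420],None,fx=4,fy=4,interpolation=cv2.INTER_CUBIC))
print(shift([.385,-.3576,.1],5.8),monitor.sense()["tcp_pos"])
E
```

```text
(array([-104.7,  -73.8,  207.1]), np.float64(-0.0009748774366613588), np.float64(5.8)) [ 0.44740264 -0.24598819  0.30724919]
```

View pics/wrist7b.png

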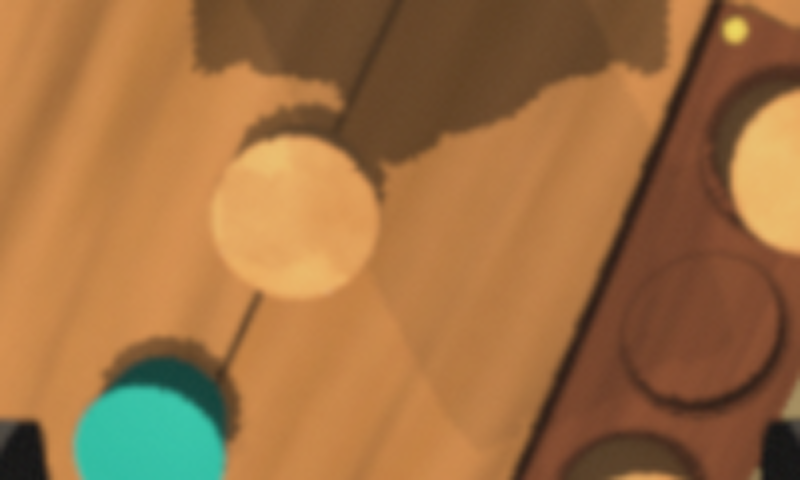

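The loose beech bung's top is in the crop at (296,214), next to the turquoise one at (150,445). The emptied middle socket is at (704,331).

```bash
python3 - <<'E'
from h import *
p=dict(np.load("pics/w7.npz"))
f=lambda u,v,z: hit("wrist",u/4+220,v/4+140,z,p).round(4)
X=f(296,214,.035);print(X,f(704,329,.016)); print(shift([X[0],X[1],.07],5.8))
E
```

```text
[ 0.3853 -0.355   0.035 ] [ 0.5192 -0.3389  0.016 ]
(array([-102.2,  -73.3,  237.1]), np.float64(-0.0009748774366613588), np.float64(5.8))
```

>>> {"name": "arm_command", "arguments": {
  "motion": [
    [1, -30, -22, 10, 0],
    [1, -60, -44, 25, 0],
    [1, -90, -65, 50, 0],
    [1, -102, -73, 90, 0],
    [1, -102, -73, 130, 0],
    [1, -102, -73, 170, 0],
    [1, -102, -73, 205, 0],
    [1, -102, -73, 225, 0]
  ]
}}

```text
time_s: 22.47
tcp_pos: [0.3839, -0.3516, 0.0782]
ee_rot: [-0.002, 0.671, 0.742, -0.0]
force: [0.0, 0.2, -0.5]
opening: 0.998
gripper_force: 0.0
```

>>> {"name": "arm_command", "arguments": {
  "motion": [
    [1, 0, 0, 10, 0],
    [1, 0, 0, 10, 0],
    [1, 0, 0, 10, 0]
  ]
}}

```text
time_s: 22.72
tcp_pos: [0.386, -0.3533, 0.0725]
ee_rot: [0.0, 0.67, 0.742, 0.0]
force: [0.3, -0.0, -0.4]
opening: 1.002
gripper_force: 0.0
```

```bash
python3 - <<'E'
from h import *
print(monitor.sense()["joint_velocities"].round(3).max(),shift([.3853,-.3555,.015],5.8))
E
```

```text
0.01 (array([-2.1, -0.9, 57.5]), np.float64(-0.01119440600744781), np.float64(5.8))
```

>>> {"name": "arm_command", "arguments": {
  "motion": [
    [1, -2, -1, 25, 0],
    [1, -2, -1, 48, 0],
    [1, -2, -1, 57, 0],
    [1, -2, -1, 57, 0],
    [1, -2, -1, 57, 0]
  ]
}}

```text
time_s: 23.13
tcp_pos: [0.3854, -0.3556, 0.0159]
ee_rot: [0.001, 0.67, 0.742, 0.0]
force: [-0.6, -0.7, -0.2]
opening: 1.004
gripper_force: 0.0
```

>>> {"name": "arm_command", "arguments": {
  "motion": [
    [-1, 0, 0, 0, 0],
    [-1, 0, 0, 0, 0],
    [-1, 0, 0, 0, 0],
    [-1, 0, 0, 0, 0],
    [-1, 0, 0, 0, 0],
    [-1, 0, 0, 0, 0],
    [-1, 0, 0, 0, 0]
  ],
  "force": 35
}}

```text
time_s: 23.72
tcp_pos: [0.3854, -0.3554, 0.0157]
ee_rot: [0.001, 0.67, 0.742, 0.001]
force: [-2.0, 2.9, 12.1]
opening: 0.547
gripper_force: 34.1
```

>>> {"name": "arm_command", "arguments": {
  "motion": [
    [-1, 0, 0, -10, 0],
    [-1, 0, 0, -40, 0],
    [-1, 0, 0, -75, 0],
    [-1, 0, 0, -90, 0],
    [-1, 0, 0, -90, 0]
  ]
}}

```text
time_s: 24.13
tcp_pos: [0.3864, -0.3566, 0.1085]
ee_rot: [0.003, 0.671, 0.742, 0.001]
force: [-0.0, -0.0, -0.7]
opening: 0.547
gripper_force: 36.1
```

```bash
python3 - <<'E'
from h import *
print(monitor.sense()["joint_velocities"].round(3).max(),shift([.519,-.3403,.06],5.8))
cv2.imwrite("pics/s9.png",cv2.resize(cams.capture("scene")[200:350,260:460,::-1],None,fx=3,fy=3))
E
```

```text
0.053 (array([  3. , 133.3,  49.2]), np.float64(-0.023167342696424953), np.float64(5.8))
```

View pics/s9.png

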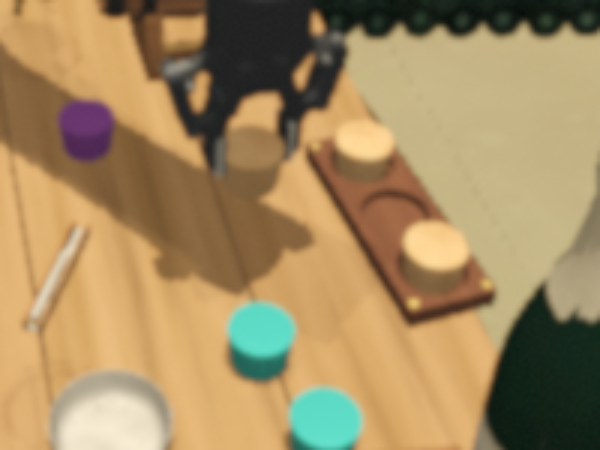

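The bung is held level in the gripper, in the crop at (252,155), and the middle socket at (395,210) is empty.

>>> {"name": "arm_command", "arguments": {
  "motion": [
    [-1, 0, 30, 0, 0],
    [-1, 1, 65, 0, 0],
    [-1, 2, 100, 0, 0],
    [-1, 3, 125, 0, 0],
    [-1, 3, 133, 10, 0],
    [-1, 3, 133, 30, 0],
    [-1, 3, 133, 42, 0],
    [-1, 3, 133, 42, 0]
  ]
}}

```text
time_s: 24.85
tcp_pos: [0.5142, -0.3377, 0.0589]
ee_rot: [-0.003, 0.671, 0.742, -0.001]
force: [-0.3, 0.9, -0.4]
opening: 0.549
gripper_force: 36.1
```

```bash
python3 - <<'E'
from h import *
print(monitor.sense()["joint_velocities"].round(3).max(),shift([.519,-.3403,.0245],5.8))
E
```

```text
0.044 (array([-3.2,  4.7, 34.4]), np.float64(-0.04938178492784573), np.float64(5.8))
```

>>> {"name": "arm_command", "arguments": {
  "motion": [
    [-1, 0, 1, 0, 0],
    [-1, 0, 1, 0, 0],
    [-1, 0, 1, 0, 0],
    [-1, 0, 1, 0, 0]
  ]
}}

```text
time_s: 25.18
tcp_pos: [0.5181, -0.3388, 0.0634]
ee_rot: [0.001, 0.671, 0.742, 0.0]
force: [-0.7, 0.4, 0.2]
opening: 0.547
gripper_force: 36.1
```

```bash
python3 - <<'E'
from h import *
print(monitor.sense()["joint_velocities"].round(3).max(),shift([.519,-.3403,.0245],5.8))
E
```

```text
0.002 (array([-1.6,  0.7, 38.9]), np.float64(-0.012461206135157), np.float64(5.8))
```

>>> {"name": "arm_command", "arguments": {
  "motion": [
    [-1, -1, 1, 12, 0],
    [-1, -1, 1, 24, 0],
    [-1, -1, 1, 33, 0],
    [-1, -1, 1, 38, 0],
    [-1, -1, 1, 38, 0],
    [-1, -1, 1, 38, 0]
  ]
}}

```text
time_s: 25.68
tcp_pos: [0.5185, -0.3394, 0.0237]
ee_rot: [-0.0, 0.671, 0.742, -0.0]
force: [0.2, 0.1, -0.6]
opening: 0.545
gripper_force: 36.3
```

>>> {"name": "arm_command", "arguments": {
  "motion": [
    [-1, 0, 0, 1, 0],
    [-1, 0, 0, 1, 0],
    [0.6, 0, 0, 1, 0],
    [0.6, 0, 0, 1, 0],
    [0.6, 0, 0, 1, 0],
    [0.6, 0, 0, 1, 0],
    [0.6, 0, 0, -10, 0],
    [0.6, 0, 0, -40, 0]
  ]
}}

```text
time_s: 26.35
tcp_pos: [0.517, -0.3379, 0.0619]
ee_rot: [-0.003, 0.67, 0.742, -0.001]
force: [1.7, 0.7, -0.2]
opening: 0.8
gripper_force: 0.0
```

>>> {"name": "arm_command", "arguments": {
  "motion": [
    [0.6, 0, 0, -40, 0],
    [0.6, 0, 0, -80, 0],
    [0.6, 0, 0, -120, 0],
    [0.6, -20, 0, -160, 0],
    [0.6, -60, 0, -200, 0],
    [0.6, -80, 0, -210, 0],
    [0.6, -80, 0, -210, 0],
    [0.6, -80, 0, -210, 0]
  ]
}}

```text
time_s: 27.02
tcp_pos: [0.5259, -0.4218, 0.2765]
ee_rot: [0.001, 0.672, 0.741, -0.001]
force: [0.2, 1.2, -0.8]
opening: 0.799
gripper_force: 0.0
```

```bash
python3 - <<'E'
from h import *
s=monitor.sense();print(s["time_s"],s["tcp_pos"],s["joint_velocities"].round(3).max())
p=cams.camera_params("wrist"); w=cams.capture("wrist")[:,:,::-1]
u,v=proj("wrist",(.519,-.34,.04),p).round().astype(int);print(u,v)
a=max(v-90,0)
A=cv2.resize(w[a:a+180,u-90:u+90],(396,396)); sc=cams.capture("scene")[:,:,::-1]
B=cv2.resize(sc[120:300,260:440],(396,396)); cv2.imwrite("pics/f.png",np.hstack([A,B]))
E
```

```text
27.0167 [ 0.52587861 -0.42180667  0.27645088] 0.07
321 99
```

View pics/f.png

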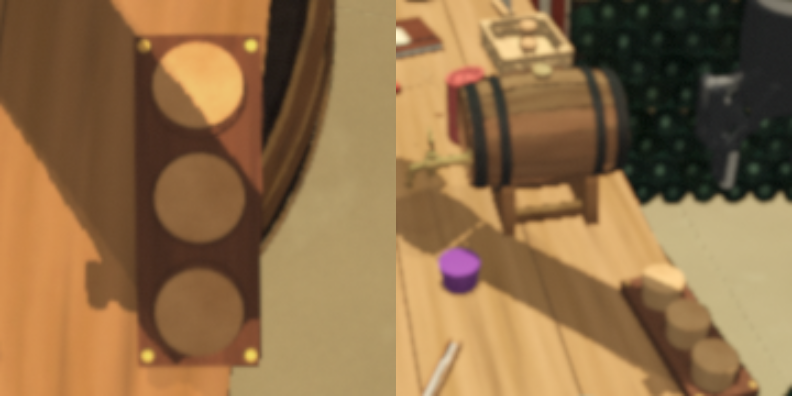

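The rack now holds three bungs, all seated, at (198,85), (199,198) and (199,313). Both corks show in the crate at about (527,35), and the candle is undisturbed at (463,95).

```bash
python3 -c "
from station import ticket
print(ticket.finish_job())"
```

```text
the job is handed in; nothing more can be done
None
```

The job is handed in at about 27 s: both corks are in the crate, the stopper is upright in the tray, and the loose bung is in the middle socket. One fast lowering pressed the second cork on the crate floor with a 40 N wrist reading, and no verdict came back.

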